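# Load the sensor pod on the part-present pin and close the hold-down

## Robot

A 6-joint arm with a two-finger parallel gripper is mounted at the origin on a cart in front of the work surface, level with it; the furniture and walls round the work are solid. World frame = base frame: x ahead of the robot, y to its left, z up, the work surface at z = 0. Lengths are in m, angles in rad, forces in N, time in s.
With the tool pointing down it reaches from about 0.425 to 0.95 m from the base axis. Payload 14.7 kg.
Tool frame: the origin (TCP) lies at the very end of the fingers, on their centre line; the grasp point (between the pads) lies 19 mm behind it; z points along the fingers, y is the direction in which the jaws open and shut (so a half turn about z gives the same grasp; the last joint's range is limited). The gripper opens to 85 mm and grips with 20 to 120 N. Pads are 22 mm wide; open, the fingers measure 114 mm over their backs; the gripper's body (76 mm by 85 mm) begins 54 mm behind the grasp point. The pads swing forward as they close: fully open they stand 13 mm farther back than shut.
Start: joints at [-1.329, 0.48, 1.596, -0, 1.065, -0.047], TCP at [0.185, -0.623, 0.231] pointing down, gripper open.
Joint ranges: [-2.75, 2.75], [-0.82, 2.05], [0.23, 2.67], [-1.56, 4.7], [0.09, 2.69], [-2.92, 2.92]. Speed limits (rad/s): [1.89, 1.89, 2.39, 3.01, 3.01, 3.01].

## Interface

Orientations are given as a rotation vector (axis times angle).
In Python, from rig import r gives the robot as it stands.
- The arm moves only by the tool send_rows, never from a script. Its argument "deltas" is a list of rows, each a list of 7 numbers: the shift along the tool's x, y, z in m, then the turn, a rotation vector about the tool's x, y, z in rad, then the finger opening in m, from 0 to 0.0854. A call has 1 to 5 rows; each row is the pose to reach, as a shift and turn from the pose commanded when the call began, along the tool's axes at that moment; what a row does not reach only later rows make up. A row lasts 1/12 s, in which the tool goes at most 41.7 mm and 7.16 degrees, less where a joint would pass 70% of its speed; a pose out of reach is approached as far as the arm can. A call with a gripper value outside its range is refused whole. The fingers move at their own pace and stop on an object; "force" is the grip in N (left out, the last holds). Time passes only in rows, so rows that repeat a pose let the fingers close. It gives the time, the measured TCP pose, the force and the opening at its end, in the units of the state.
- r.sense(): the state, without advancing time (a new reading comes with each control period).
- r.read_camera(name): name is "scene" or "top" or "wrist"; returns the picture (420x560x3 uint8, blue, green, red); there is no depth.
- r.get_calibration(name): a dict with "fx", "fy", "cx", "cy" (pixels), "pose" (4x4, takes a point from camera to world coordinates); the wrist camera has in their place "tool_from_camera" (4x4, takes a point from camera to tool coordinates, whose origin is the TCP and whose axes are the flange's). Camera axes: x right, y up, looking along -z (the intrinsics and any distortion apply to the point x, -y, -z); pixel columns grow to the right and rows downward; lengths in m; the calibration is good to about 2 mm. A picture is of the moment at which its call begins: read the wrist's pose just before it. get_calibration takes no time and is no camera call.
- r.hand_in(): hands the job in, once; it reports no verdict.
The state is a dict: "t": time; "joint_pos": joint angles; "qd": joint speeds; "effort": joint torques, N m; "ee_pos": TCP position; "tool_rot": TCP orientation; "wrist_force": force on the tool from outside, world axes, zero at the start; "torque": the same for the moment, N m; "grip_width": finger opening in m.
Only numpy, scipy, OpenCV 4.12 (cv2) and the standard library are available. Lean on these libraries where they do the work, as an engineer would, in place of code of your own. Each camera call takes 0.05 s, during which the arm holds its last target.

## Task

Load the larger pod (plain black top) into the test fixture: flat on the nest floor between the guides, its lead out through the notch in the low end stop, its other end holding the spring sensing pin pushed in. Let go of it, then swing the steel hold-down bar fully down over it. Leave the smaller pod, the tape roll and the lidded jar where they stand.

Things in the scene. Friction and masses are not known exactly. Their poses are not given: they have to be found in the camera images.
- pod: Larger instrument pod: loose black box with plain black top, 60 (x) x 85 (y) x 28 (z) mm, 150 to 280 g; a thin stiff lead stub 25 mm long on its -y end. Origin on the underside on the centre line, 30 mm from the lead end face, 55 mm from the plain +y end face (middle of the box at y = +12.5 mm); z up. Take it across its 60 mm width (along its x).
- lead_end (a point): Outer tip of the pod's lead stub, at (0, -55, 10) mm in the pod's frame.
- fixture: Test fixture: aluminium plate 104 (x) x 166 (y) x 12 (z) mm, fixed, origin on the worktop under the nest point; plate from y = -54 to +112. Low end stop at -y. Black switch block with the pin at +y: 46 mm wide, y = 69 to 103, top 41 mm above the worktop; two hinge cheeks on it reach 61 mm.
- nest (a point): Point on the nest floor (plate top, 12 mm above the worktop), axes as the fixture's. The seated pod's origin comes here, its axes parallel to these, +y toward the pin. Four guides 7 mm high leave 68 mm across x for the 60 mm pod (at y = -31 to -17 and 41 to 55 mm, each 7 mm thick); nothing stands beside the pod between them, where fingers go.
- end_stop (a point): Top inner edge, mid-width, of the low end stop: 7 mm above the nest floor, at nest y = -30 mm. The stop is 8 mm thick, 64 mm wide, in two halves with a 20 mm notch in the middle for the lead. The gap from stop to free pin is 76 mm, so the 85 mm pod must push the pin in to get down behind the stop; the spring then pushes it back against the stop.
- pin_tip (a point): Centre of the face of the sensing pin: a level steel rod 10 mm in diameter, axis 28 mm above the worktop (16 above the nest floor), mid-width. Tip at nest y = +46 mm when out, +62 fully in. A pod held level with its underside 8 to 12 mm above the nest floor clears the stop and still meets the pin.
- pin (a joint): Travel of the sensing pin toward the fixture's +y, in m: 0 = out, 0.016 = fully in. Spring force 0.8 N when out, 2.4 N when fully in. With the pod seated against the end stop it reads about 0.009.
- hold_down (a joint): Angle of the steel hold-down bar in rad: 0 = shut, level over the pod toward the fixture's -y; it swings up and over toward +y, limit 2.0; starts at 1.65 to 1.95, then reaching about 145 mm above the worktop. Stiff hinge (0.06 N m): stays where it is left. Bar 16 mm wide, 9 mm thick; a 14 mm rubber foot under it 68 mm from the hinge. Shut, its top is 58.5 mm above the worktop and the foot clears the seated pod by 2.5 mm.
- bar_hinge (a point): Centre of the bar's hinge, at fixture (0, 88, 54) mm; the hinge axis lies along the fixture's x.
- bar_end (a point): Free end of the hold-down bar, on its centre line, 90 mm from the hinge.
- pod_small: Bystander: the smaller pod, 55 x 75 x 24 mm, black with a white label on its top and a lead stub on its -y end; too short for the pin. Origin on its underside, 25 mm from the lead end face.
- roll: Bystander: roll of tape lying flat, about 80 mm across, 25 mm high. Origin under its centre.
- jar: Bystander: small jar with a wide black lid, 50 mm across, 43 mm high. Origin under its centre.
Things that resemble listed ones, but are neither listed nor needed, are in the scene too. Of the things shaped like the pod, the black one is meant.

How it is judged:
On the way, in this order (a step that is already met when the one before it is completed fails the run):
1. the larger pod lies flat in the nest, let go, lead through the notch, holding the pin in, while the bar is still open (value of joint pin between 0.006 and 0.012 m and z of pod in the frame of nest between -0.003 and 0.003 m and angle between pod's own z axis and vertical below 0.06 rad and x of pod in the frame of nest between -0.007 and 0.007 m and y of lead_end in the frame of nest below -0.045 m and linear speed of pod below 0.01 m/s and contact force between the fingers and pod below 0.2 N and value of joint hold_down above 0.8 rad), for 0.2 s.
2. the hold-down bar is fully down (value of joint hold_down below 0.08 rad), for 0.2 s.
At the end, for the whole second after the job is handed in: The larger pod rests flat in the nest (within 3 mm of the floor, 7 mm of the middle, 0.06 rad), lead out over the stop's notch, the pin held in 6 to 12 mm; the hold-down bar is down (under 0.08 rad); everything is at rest and released (value of joint pin between 0.006 and 0.012 m and z of pod in the frame of nest between -0.003 and 0.003 m and angle between pod's own z axis and vertical below 0.06 rad and x of pod in the frame of nest between -0.007 and 0.007 m and y of lead_end in the frame of nest below -0.045 m and linear speed of pod below 0.01 m/s and value of joint hold_down below 0.08 rad); the robot touches nothing.
It fails at once if the smaller pod is moved by more than 30 mm (distance of pod_small from where it was at the start of the episode above 0.03 m).
It fails at once if the tape roll is moved by more than 30 mm (distance of roll from where it was at the start of the episode above 0.03 m).
It fails at once if the jar is moved by more than 30 mm (distance of jar from where it was at the start of the episode above 0.03 m).
It also fails if it takes over 51 s, if anything falls off the work surface, if the arm or the gripper's body presses on something with over 40 N, if the wrist force passes 120 N, or if a joint passes its speed limit or range.

## Working session

There is one attempt and no reset: what is moved stays moved. The work goes in short steps, Python scripts to look and compute and a tool call to move; the robot and the scene stay as the last step left them, time stands still between calls to the robot, and variables do not carry over. Pictures are saved under pics/ and viewed, and the job is handed in when it is done.

Besides the shell and the picture viewer there is one more tool, called after ">>>" by a JSON object that holds its "name" and its "arguments". send_rows: Moves the arm, as the interface text tells. Its arguments: {"type":"object","properties":{"deltas":{"type":"array","items":{"type":"array","items":{"type":"number"}}},"force":{"type":"number"}},"required":["deltas"]}

```bash
mkdir -p pics; ls
python3 - <<'E'
from rig import r
import cv2,numpy as np
np.set_printoptions(precision=4,suppress=True)
print(r.sense())
for n in ("scene","top"):
    cv2.imwrite(f"pics/{n}0.png",r.read_camera(n))
for n in ("scene","top","wrist"): print(n,r.get_calibration(n))
E
```

```text
pics
{'t': 0.0, 'joint_pos': array([-1.3286,  0.4808,  1.5969, -0.    ,  1.0651, -0.0466]), 'qd': array([-0.0017,  0.    , -0.0011, -0.0006,  0.0013,  0.0007]), 'effort': array([ -0.0048, -95.0631, -43.019 ,  -0.0005,   0.0123,   0.    ]), 'ee_pos': array([ 0.185 , -0.6227,  0.2307]), 'tool_rot': array([-3.1077, -0.4519,  0.0002]), 'wrist_force': array([-0.1995, -0.8689, -0.5226]), 'torque': array([ 0.0369,  0.024 , -0.0312]), 'grip_width': 0.08541383350520397}
scene {'fx': 527.7734235397612, 'fy': 527.7734235397612, 'cx': 286.6131195704574, 'cy': 208.01475831895158, 'pose': array([[ 0.6335,  0.3506, -0.6897, -0.6181],
       [-0.7737,  0.2864, -0.5651, -0.7433],
       [-0.0006,  0.8917,  0.4527,  0.8167],
       [ 0.    ,  0.    ,  0.    ,  1.    ]])}
top {'fx': 506.7243683091307, 'fy': 506.7243683091307, 'cx': 279.2473255275325, 'cy': 211.95972583183456, 'pose': array([[-0.0007,  0.9961, -0.0885,  0.407 ],
       [-0.9999, -0.0019, -0.0137,  0.1802],
       [-0.0138,  0.0885,  0.996 ,  1.5228],
       [ 0.    ,  0.    ,  0.    ,  1.    ]])}
wrist {'fx': 291.42683089800624, 'fy': 291.42683089800624, 'cx': 280.89261100406, 'cy': 216.33573262281888, 'tool_from_camera': array([[ 0.0004,  0.9626,  0.2711,  0.0681],
       [ 1.    , -0.0005,  0.0004,  0.0007],
       [ 0.0005,  0.2711, -0.9626, -0.1433],
       [ 0.    ,  0.    ,  0.    ,  1.    ]])}
```

View pics/scene0.png

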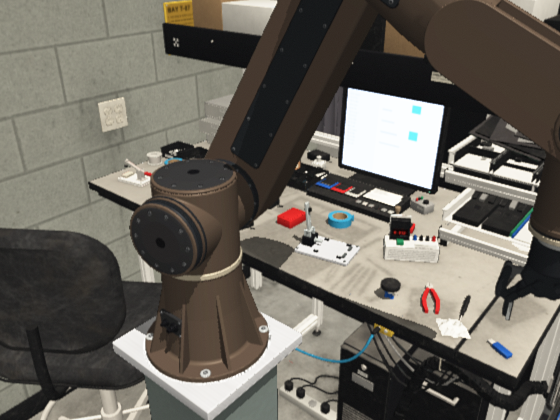

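View pics/top0.png

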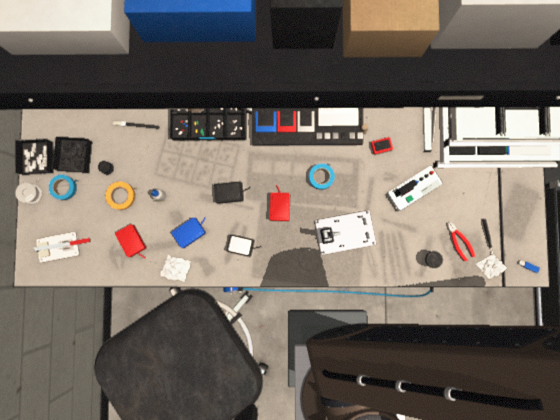

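Top view: the candidates shaped like the pod are the black one at (228,192), red at (280,206) and (130,240), blue at (187,232), and black with a white label at (240,245). The pod should be (228,192). The fixture is at (345,232). I'll confirm in an enlarged crop.

Run:
```python
import cv2
i=cv2.imread("pics/top0.png")
a=cv2.resize(i[160:270,205:265],None,fx=5,fy=5,interpolation=cv2.INTER_CUBIC)
b=cv2.resize(i[195:268,295:385],None,fx=5,fy=5,interpolation=cv2.INTER_CUBIC)
import numpy as np
c=np.zeros((550,760,3),np.uint8);c[:550,:300]=a;c[:365,305:755]=b
cv2.imwrite("pics/crop1.png",c)
```

```text
(no output)
```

View pics/crop1.png

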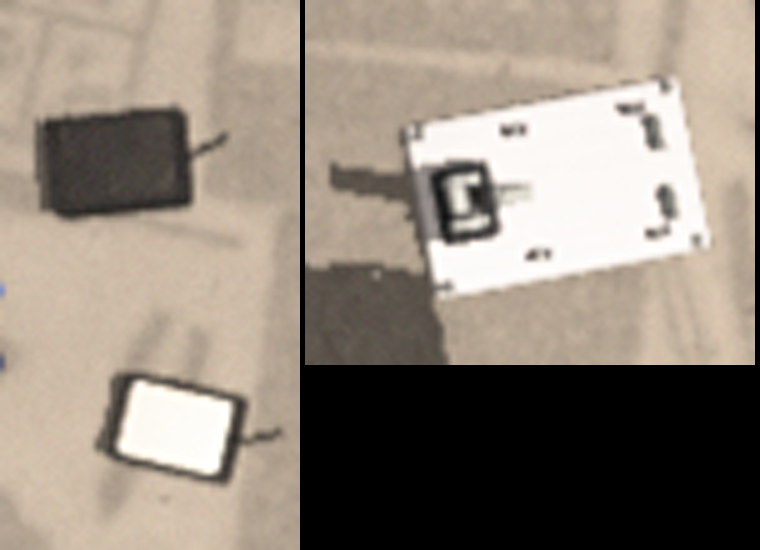

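Confirmed: crop (115,162) has a plain black top and is larger, with its lead towards image right. The labelled one is the small pod. The fixture's switch block and bar are at its left end, so its +y is image left.

```bash
cat > h.py <<'E'
from rig import r
import cv2,numpy as np
from scipy.spatial.transform import Rotation as R
from scipy.optimize import least_squares
np.set_printoptions(precision=4,suppress=True)
def campose(n,s=None):
    c=r.get_calibration(n)
    if n!="wrist": return c,c["pose"]
    T=np.eye(4);T[:3,:3]=R.from_rotvec(s["tool_rot"]).as_matrix();T[:3,3]=s["ee_pos"]
    return c,T@c["tool_from_camera"]
def proj(c,P,X):
    X=np.atleast_2d(X);p=(X-P[:3,3])@P[:3,:3]
    return np.c_[c["cx"]+c["fx"]*p[:,0]/-p[:,2],c["cy"]-c["fy"]*p[:,1]/-p[:,2]]
def unproj(c,P,uv,z):
    uv=np.atleast_2d(uv);d=np.c_[(uv[:,0]-c["cx"])/c["fx"],-(uv[:,1]-c["cy"])/c["fy"],-np.ones(len(uv))]@P[:3,:3].T
    t=(z-P[2,3])/d[:,2];return P[:3,3]+d*t[:,None]
def fit(c,P,pts,uv,x0,z0=0.0):
    # planar pose x,y,yaw of body points pts on table
    pts=np.array(pts);uv=np.array(uv)
    def W(p):
        ca,sa=np.cos(p[2]),np.sin(p[2])
        return np.c_[p[0]+ca*pts[:,0]-sa*pts[:,1],p[1]+sa*pts[:,0]+ca*pts[:,1],pts[:,2]+z0]
    f=least_squares(lambda p:(proj(c,P,W(p))-uv).ravel(),x0)
    return f.x,f.fun.reshape(-1,2)
def rel(s,target_pos,target_R):
    T=R.from_rotvec(s["tool_rot"])
    return T.inv().apply(np.array(target_pos)-s["ee_pos"]),(T.inv()*target_R).as_rotvec()
E
python3 - <<'E'
from h import *
c,P=campose("top")
o=np.array([205,160]);
pod=[[-.03,-.03,.028],[.03,-.03,.028],[.03,.055,.028],[-.03,.055,.028]]
uv=np.array([[190,205],[183,109],[44,122],[58,216]])/5+o
print(fit(c,P,pod,uv,[.5,.3,0]))
fx=[[-.052,-.054,.012],[.052,-.054,.012],[.052,.112,.012],[-.052,.112,.012]]
uv=np.array([[708-305,240],[672-305,78],[404-305,128],[440-305,296]])/5+[295,195]
print(fit(c,P,fx,uv,[.5,.1,0]))
print("small",unproj(c,P,[[240,245]],.024),"roll",unproj(c,P,[[320,176]],.025),"jar?",unproj(c,P,[[433,259]],.043),"red",unproj(c,P,[[280,206]],.028))
s=r.sense();print(R.from_rotvec(s["tool_rot"]).as_matrix())
E
```

```text
(array([0.5992, 0.3386, 0.0968]), array([[ 0.8704,  0.1497],
       [ 0.4385, -0.5637],
       [-0.1199, -0.3584],
       [-1.1897,  0.7593]]))
(array([ 0.4865, -0.0238,  0.1964]), array([[ 0.6243,  0.7146],
       [ 0.4117, -1.0768],
       [-0.4586, -0.1685],
       [-0.58  ,  0.505 ]]))
small [[0.4424 0.3169 0.024 ]] roll [[0.6476 0.0792 0.025 ]] jar? [[ 0.4009 -0.2446  0.043 ]] red [[0.5576 0.1986 0.028 ]]
[[ 0.9586  0.2848 -0.0002]
 [ 0.2848 -0.9586  0.001 ]
 [ 0.0001 -0.0011 -1.    ]]
```

```bash
cat > go.py <<'E'
import sys
from h import *
# go.py x y z yaw(of tool y, rad) [more quadruples] : chained deltas, tool down
s=r.sense();v=list(map(float,sys.argv[1:]))
p=s["ee_pos"];T=R.from_rotvec(s["tool_rot"])
print("t",s["t"],"at",p,"yawy",np.arctan2(*T.as_matrix()[[1,0],1]),"F",s["wrist_force"],"w",s["grip_width"])
for k in range(0,len(v),4):
    x,y,z,a=v[k:k+4]
    N=R.from_matrix(np.array([[-np.sin(a),np.cos(a),0],[np.cos(a),np.sin(a),0],[0,0,-1.]]).T.reshape(3,3)) if 0 else R.from_matrix(np.c_[[-np.sin(a),np.cos(a),0],[np.cos(a),np.sin(a),0],[0,0,-1.]])
    print(np.round(np.r_[T.inv().apply(np.array([x,y,z])-p),(T.inv()*N).as_rotvec()],4))
    p=np.array([x,y,z]);T=N
E
python3 go.py .33 -.5 .25 -.7  .46 -.34 .27 -.2 .5 -.15 .28 .196 .45 .02 .28 .196
```

```text
t 0.1 at [ 0.1851 -0.6227  0.2307] yawy -1.2819934615856634 F [ 0.0402 -0.4296 -0.0694] w 0.08522056611334074
[ 0.1739 -0.0764 -0.0192 -0.001  -0.0004 -0.582 ]
[ 0.2061 -0.0036 -0.02    0.      0.     -0.5   ]
[ 0.1942  0.0015 -0.01    0.      0.     -0.396 ]
[ 0.1765 -0.0159  0.      0.      0.      0.    ]
```

>>> {"name": "send_rows", "arguments": {"deltas": [[0.174, -0.076, -0.019, -0.001, 0, -0.582, 0.085], [0.174, -0.076, -0.019, -0.001, 0, -0.582, 0.085], [0.174, -0.076, -0.019, -0.001, 0, -0.582, 0.085], [0.174, -0.076, -0.019, -0.001, 0, -0.582, 0.085], [0.174, -0.076, -0.019, -0.001, 0, -0.582, 0.085]]}}

```text
t: 0.52
ee_pos: [0.3326, -0.4979, 0.2505]
tool_rot: [2.843, 1.336, 0.001]
wrist_force: [0.8, -0.0, -0.3]
grip_width: 0.085
```

>>> {"name": "send_rows", "arguments": {"deltas": [[0.206, -0.004, -0.02, 0, 0, -0.5, 0.085], [0.206, -0.004, -0.02, 0, 0, -0.5, 0.085], [0.206, -0.004, -0.02, 0, 0, -0.5, 0.085], [0.206, -0.004, -0.02, 0, 0, -0.5, 0.085], [0.206, -0.004, -0.02, 0, 0, -0.5, 0.085]]}}

```text
t: 0.93
ee_pos: [0.4607, -0.3385, 0.2703]
tool_rot: [2.423, 1.999, -0.0]
wrist_force: [1.3, -0.9, 0.2]
grip_width: 0.0851
```

>>> {"name": "send_rows", "arguments": {"deltas": [[0.194, 0.002, -0.01, 0, 0, -0.396, 0.085], [0.194, 0.002, -0.01, 0, 0, -0.396, 0.085], [0.194, 0.002, -0.01, 0, 0, -0.396, 0.085], [0.194, 0.002, -0.01, 0, 0, -0.396, 0.085], [0.194, 0.002, -0.01, 0, 0, -0.396, 0.085]]}}

```text
t: 1.35
ee_pos: [0.5004, -0.1475, 0.2801]
tool_rot: [1.989, 2.431, 0.0]
wrist_force: [0.5, -0.9, 0.2]
grip_width: 0.0845
```

```bash
python3 go.py .45 .02 .28 .196
```

```text
t 1.35 at [ 0.5004 -0.1475  0.2801] yawy 0.1992607721798636 F [ 0.4929 -0.8669  0.168 ] w 0.08452576395695426
[ 0.1741 -0.0162  0.0001  0.0002  0.0001  0.0033]
```

>>> {"name": "send_rows", "arguments": {"deltas": [[0.12, 0, 0, 0, 0, 0, 0.085], [0.12, 0, 0, 0, 0, 0, 0.085], [0.12, 0, 0, 0, 0, 0, 0.085], [0.12, 0, 0, 0, 0, 0, 0.085], [0.12, 0, 0, 0, 0, 0, 0.085]]}}

```text
t: 1.77
ee_pos: [0.4766, -0.0313, 0.28]
tool_rot: [1.989, 2.431, -0.001]
wrist_force: [1.0, -1.0, -0.1]
grip_width: 0.085
```

Run:
```python
from h import *
import pickle
s=r.sense();i=r.read_camera("wrist");cv2.imwrite("pics/w1.png",i);pickle.dump(s,open("w1.pkl","wb"));print(s["t"],s["ee_pos"],abs(s["qd"]).max())
```

```text
1.7667 [ 0.4766 -0.0313  0.28  ] 0.05170887751456327
```

View pics/w1.png

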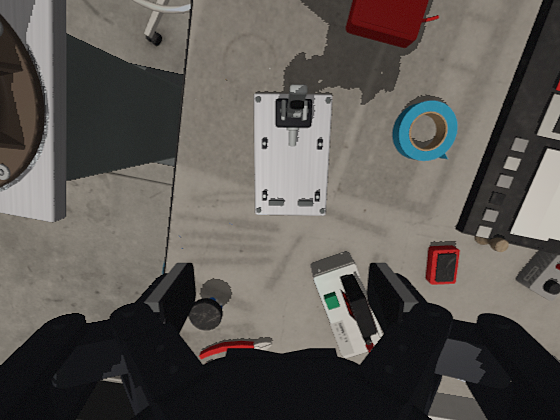

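Run:
```python
import cv2
i=cv2.imread("pics/w1.png")
cv2.imwrite("pics/w1c.png",cv2.resize(i[80:225,245:345],None,fx=4,fy=4,interpolation=cv2.INTER_CUBIC))
```

```text
(no output)
```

View pics/w1c.png

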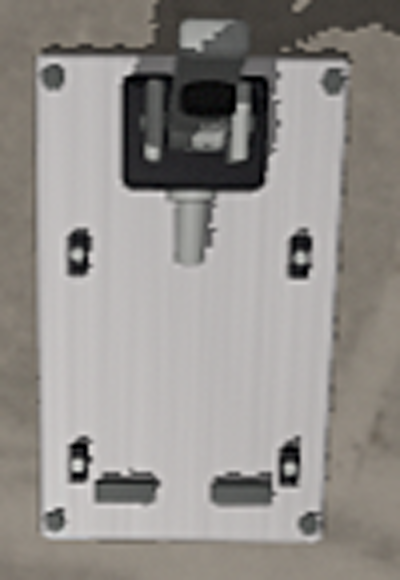

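Run:
```python
from h import *
import pickle
s=pickle.load(open("w1.pkl","rb"));c,P=campose("wrist",s)
C=lambda a:(np.array(a)+.0)/4-.375+[245,80]
fx=[[-.052,.112,.012],[.052,.112,.012],[.052,-.054,.012],[-.052,-.054,.012]]
x,e=fit(c,P,fx,C([[37,57],[348,57],[322,542],[40,540]]),[.486,-.024,.196]);print(x,e)
# overlay
i=cv2.resize(cv2.imread("pics/w1.png")[80:225,245:345],None,fx=4,fy=4,interpolation=cv2.INTER_CUBIC)
def W(p,q):
    q=np.array(q);ca,sa=np.cos(p[2]),np.sin(p[2]);return np.c_[p[0]+ca*q[:,0]-sa*q[:,1],p[1]+sa*q[:,0]+ca*q[:,1],q[:,2]]
def box(x0,x1,y0,y1,z):return [[x0,y0,z],[x1,y0,z],[x1,y1,z],[x0,y1,z]]
L=[fx,box(-.023,.023,.069,.103,.041),box(-.005,.005,.046,.069,.028),box(-.032,-.01,-.038,-.03,.019),box(.01,.032,-.038,-.03,.019)]
for sx in(-1,1):
  for y in(-.031,.041): L.append(box(sx*.034,sx*.041,y,y+.014,.019))
for b in L:
    q=((proj(c,P,W(x,b))-[245,80]+.375)*4).astype(int);cv2.polylines(i,[q],True,(0,0,255),1)
cv2.imwrite("pics/w1o.png",i)
```

```text
[ 0.4885 -0.0214  0.1887] [[-0.9794 -0.9049]
 [ 0.6149  0.0479]
 [ 0.4391  0.7036]
 [-0.0303  0.4524]]
```

View pics/w1o.png

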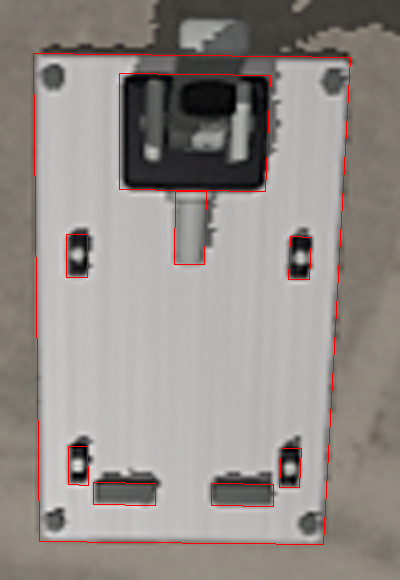

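The overlay matches the fixture well: nest ≈ (0.4885, -0.0214), yaw 0.189. Next I look at the pod.

```bash
python3 go.py .55 .12 .28 .14 .6 .26 .28 .097
```

```text
t 1.8167 at [ 0.477  -0.0325  0.28  ] yawy 0.1980382592470891 F [ 0.3627 -0.4262  0.5104] w 0.08517954384550326
[ 0.1352  0.1016 -0.0001  0.0004  0.0011  0.058 ]
[0.1317 0.069  0.     0.     0.     0.043 ]
```

>>> {"name": "send_rows", "arguments": {"deltas": [[0.135, 0.102, 0, 0, 0.001, 0.058, 0.085], [0.135, 0.102, 0, 0, 0.001, 0.058, 0.085], [0.135, 0.102, 0, 0, 0.001, 0.058, 0.085], [0.135, 0.102, 0, 0, 0.001, 0.058, 0.085], [0.135, 0.102, 0, 0, 0.001, 0.058, 0.085]]}}

```text
t: 2.23
ee_pos: [0.554, 0.1231, 0.2796]
tool_rot: [2.062, 2.37, 0.004]
wrist_force: [-2.4, -0.2, -0.8]
grip_width: 0.0851
```

>>> {"name": "send_rows", "arguments": {"deltas": [[0.132, 0.07, 0, 0, 0, 0.043, 0.085], [0.132, 0.07, 0, 0, 0, 0.043, 0.085], [0.132, 0.07, 0, 0, 0, 0.043, 0.085], [0.132, 0.07, 0, 0, 0, 0.043, 0.085], [0.132, 0.07, 0, 0, 0, 0.043, 0.085]]}}

```text
t: 2.65
ee_pos: [0.6041, 0.2627, 0.279]
tool_rot: [-2.112, -2.325, -0.002]
wrist_force: [-1.3, 0.2, -0.2]
grip_width: 0.085
```

Run:
```python
from h import *
import pickle
s=r.sense();i=r.read_camera("wrist");cv2.imwrite("pics/w2.png",i);pickle.dump(s,open("w2.pkl","wb"));print(s["t"],s["ee_pos"],abs(s["qd"]).max())
c,P=campose("wrist",s);print(proj(c,P,[[.599,.339,.028]]))
```

```text
2.65 [0.6041 0.2627 0.279 ] 0.07135460566558587
[[282.7447 127.722 ]]
```

View pics/w2.png

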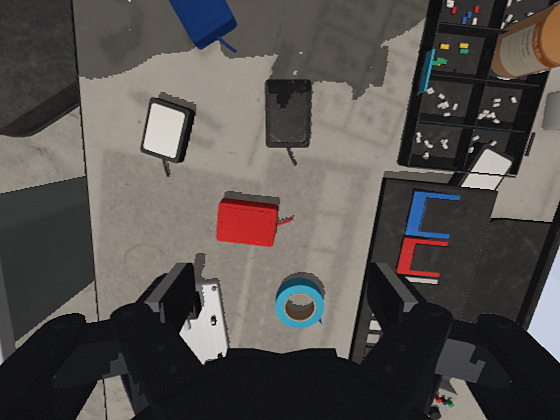

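The black plain pod is at (288,113), with its lead pointing down the image to (294,160). I'll enlarge it.

Run:
```python
import cv2
i=cv2.imread("pics/w2.png")
c=cv2.resize(i[70:170,250:330],None,fx=6,fy=6,interpolation=cv2.INTER_CUBIC)
cv2.imwrite("pics/w2c.png",cv2.convertScaleAbs(c,alpha=2,beta=20))
```

```text
(no output)
```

View pics/w2c.png

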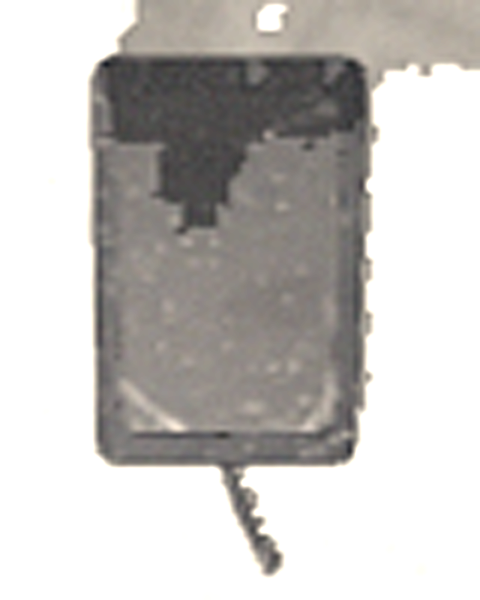

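Run:
```python
from h import *
import pickle
s=pickle.load(open("w2.pkl","rb"));c,P=campose("wrist",s);print(P[:3,3])
C=lambda a:np.array(a)/6-.417+[250,70]
pod=[[-.03,.055,.028],[.03,.055,.028],[.03,-.03,.028],[-.03,-.03,.028]]
x,e=fit(c,P,pod,C([[91,57],[371,57],[356,464],[98,464]]),[.6,.339,.097]);print(x,e)
def W(p,q):
    q=np.array(q);ca,sa=np.cos(p[2]),np.sin(p[2]);return np.c_[p[0]+ca*q[:,0]-sa*q[:,1],p[1]+sa*q[:,0]+ca*q[:,1],q[:,2]]
i=cv2.imread("pics/w2.png")
i=cv2.convertScaleAbs(cv2.resize(i[70:170,250:330],None,fx=6,fy=6,interpolation=cv2.INTER_CUBIC),alpha=2,beta=20)
for b,col in((pod,(0,0,255)),([[a,b,0] for a,b,_ in pod],(0,200,0)),([[0,-.03,.01],[0,-.055,.01]],(255,0,0))):
    cv2.polylines(i,[((proj(c,P,W(x,b))-[250,70]+.417)*6).astype(int)],True,col,1)
cv2.imwrite("pics/w2o.png",i)
```

```text
[0.597  0.33   0.4224]
[0.6049 0.3437 0.094 ] [[-0.8846 -1.2051]
 [ 0.8098 -1.0616]
 [ 1.2794  1.3843]
 [-1.1982  1.2691]]
```

View pics/w2o.png

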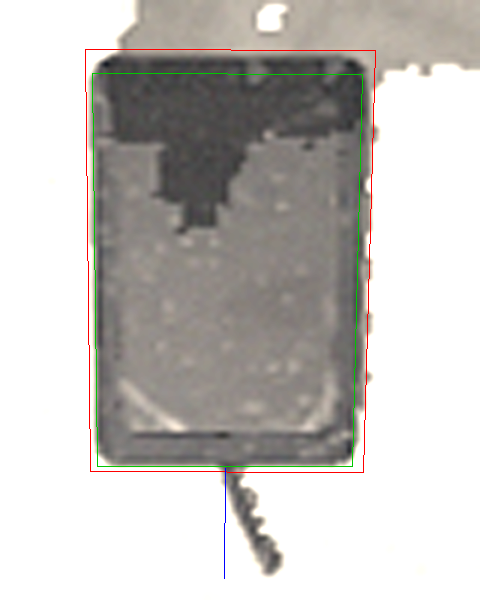

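Run:
```python
from h import *
import pickle
s=pickle.load(open("w1.pkl","rb"));c,P=campose("wrist",s)
x=[.4885,-.0214,.1887]
def W(p,q):
    q=np.array(q);ca,sa=np.cos(p[2]),np.sin(p[2]);return np.c_[p[0]+ca*q[:,0]-sa*q[:,1],p[1]+sa*q[:,0]+ca*q[:,1],q[:,2]]
for th in(1.65,1.75,1.85,1.95):
    u=np.array([-np.cos(th),np.sin(th)]);n=np.array([-u[1],u[0]])
    out=[]
    for sgn in(-1,1):
        q=np.array([.088,.054])+.09*u+sgn*.0045*n
        out+=[[-.008,*q],[.008,*q]]
    print(th,((proj(c,P,W(x,out))-[245,80]+.375)*4).round().tolist())
# grasp
s=r.sense();print(s["t"],s["ee_pos"])
```

```text
1.65 [[177.0, 35.0], [249.0, 36.0], [177.0, 78.0], [248.0, 79.0]]
1.75 [[178.0, -7.0], [250.0, -6.0], [177.0, 35.0], [249.0, 36.0]]
1.85 [[178.0, -48.0], [250.0, -47.0], [178.0, -7.0], [250.0, -6.0]]
1.95 [[178.0, -86.0], [250.0, -85.0], [178.0, -48.0], [250.0, -47.0]]
2.7 [0.6032 0.2604 0.2789]
```

Run:
```python
import cv2
i=cv2.imread("pics/w1.png")
cv2.imwrite("pics/w1d.png",cv2.resize(i[75:135,265:325],None,fx=10,fy=10,interpolation=cv2.INTER_CUBIC))
```

```text
(no output)
```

View pics/w1d.png

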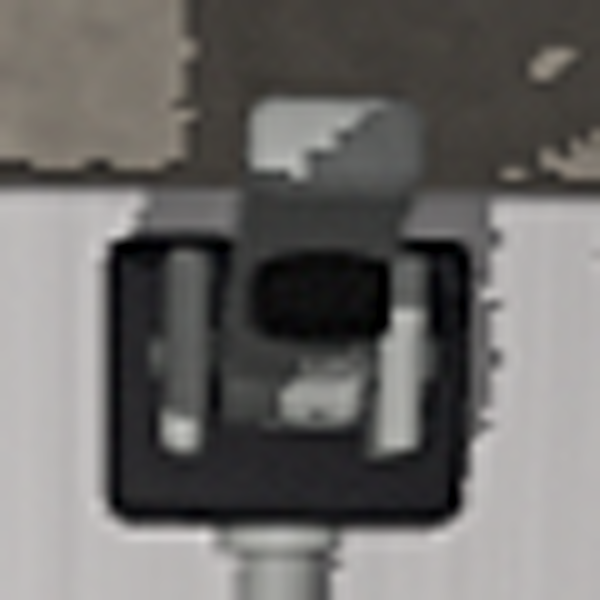

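The bar stands at about 1.69 rad, so with an upright tool the camera housing would come close to it. I'll grip with the tool tilted 15°, its top leaning to the pod's lead end.

```bash
cat > go2.py <<'E'
import sys
from h import *
# go2.py fx fy fyaw : then groups lx ly lz tilt ; TCP targets in local frame (origin at z=0 table)
FR={"pod":[.6049,.3437,.094],"fix":[.4885,-.0214,.1887]}
s=r.sense();f=FR[sys.argv[1]];v=list(map(float,sys.argv[2:]))
F=R.from_euler("z",f[2]);o=np.array([f[0],f[1],0])
p=s["ee_pos"];T=R.from_rotvec(s["tool_rot"])
L=(F.inv()*T).as_matrix()
print("t",round(s["t"],3),"local",F.inv().apply(p-o),"toolz",L[:,2],"tooly",L[:,1],"F",F.inv().apply(s["wrist_force"]),"w",round(s["grip_width"],4))
for k in range(0,len(v),4):
    x,y,z,a=v[k:k+4];a=np.radians(a)
    N=F*R.from_matrix(np.c_[[0,np.cos(a),np.sin(a)],[1,0,0],[0,np.sin(a),-np.cos(a)]])
    q=o+F.apply([x,y,z])
    print(np.round(np.r_[T.inv().apply(q-p),(T.inv()*N).as_rotvec()],4), "world",q)
    p=q;T=N
E
python3 go2.py pod 0 .012 .12 15 0 .012 .05 15 0 .012 .004 15
```

```text
t 2.7 local [-0.0095 -0.0827  0.2789] toolz [-0.0002 -0.     -1.    ] tooly [ 1.      0.002  -0.0002] F [-0.1471 -0.1788  0.3978] w 0.0853
[ 0.0947  0.0098  0.1589 -0.0004  0.2618  0.002 ] world [0.6038 0.3556 0.12  ]
[-0.0181 -0.      0.0676  0.      0.      0.    ] world [0.6038 0.3556 0.05  ]
[-0.0119 -0.      0.0444  0.      0.      0.    ] world [0.6038 0.3556 0.004 ]
```

>>> {"name": "send_rows", "arguments": {"deltas": [[0.095, 0.01, 0.159, 0, 0.262, 0.002, 0.085], [0.095, 0.01, 0.159, 0, 0.262, 0.002, 0.085], [0.095, 0.01, 0.159, 0, 0.262, 0.002, 0.085], [0.095, 0.01, 0.159, 0, 0.262, 0.002, 0.085], [0.095, 0.01, 0.159, 0, 0.262, 0.002, 0.085]], "force": 30}}

```text
t: 3.12
ee_pos: [0.6018, 0.353, 0.1162]
tool_rot: [-1.981, -2.166, -0.255]
wrist_force: [-1.1, -0.6, -0.0]
grip_width: 0.085
```

```bash
python3 go2.py pod 0 .012 .05 15 0 .012 .004 15
python3 - <<'E'
from h import *
cv2.imwrite("pics/w3.png",r.read_camera("wrist"))
E
```

```text
t 3.117 local [-0.0022  0.0096  0.1162] toolz [-0.0034  0.2577 -0.9662] tooly [ 1.     -0.0038 -0.0046] F [-1.1898 -0.4473 -0.017 ] w 0.085
[-0.0147  0.0025  0.0646 -0.0034  0.0012 -0.0048] world [0.6038 0.3556 0.05  ]
[-0.0119 -0.      0.0444  0.      0.      0.    ] world [0.6038 0.3556 0.004 ]
```

View pics/w3.png

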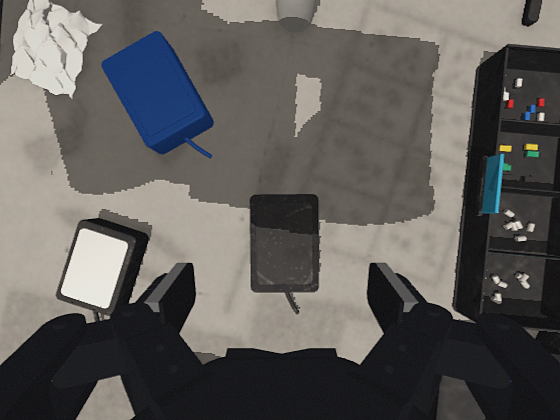

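The pod (284,243) sits centred between the fingers (mid-column 281). I descend.

>>> {"name": "send_rows", "arguments": {"deltas": [[-0.009, 0, 0.034, 0, 0, 0, 0.085], [-0.018, 0, 0.068, 0, 0, 0, 0.085], [-0.024, 0, 0.09, 0, 0, 0, 0.085], [-0.024, 0, 0.09, 0, 0, 0, 0.085]]}}

```text
t: 3.5
ee_pos: [0.6009, 0.3522, 0.0235]
tool_rot: [-1.979, -2.167, -0.252]
wrist_force: [-0.6, -0.4, 0.4]
grip_width: 0.085
```

```bash
python3 go2.py pod 0 .012 .004 15
python3 - <<'E'
from h import *
cv2.imwrite("pics/w4.png",r.read_camera("wrist"))
E
```

```text
t 3.5 local [-0.0032  0.0089  0.0235] toolz [-0.0053  0.2571 -0.9664] tooly [ 1.     -0.0023 -0.0061] F [-0.6245 -0.2997  0.4268] w 0.085
[-0.002   0.0033  0.0196 -0.0053  0.0018 -0.0038] world [0.6038 0.3556 0.004 ]
```

View pics/w4.png

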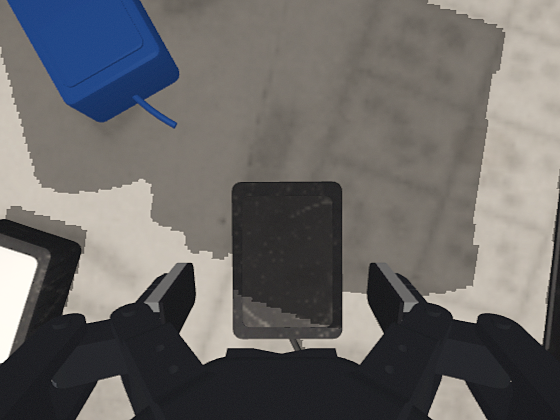

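>>> {"name": "send_rows", "arguments": {"deltas": [[-0.002, 0.003, 0.019, -0.005, 0.002, -0.004, 0.085], [-0.002, 0.003, 0.019, -0.005, 0.002, -0.004, 0.085], [-0.002, 0.003, 0.019, -0.005, 0.002, -0.004, 0.085]]}}

```text
t: 3.8
ee_pos: [0.6064, 0.358, 0.0105]
tool_rot: [-1.976, -2.175, -0.27]
wrist_force: [0.6, 0.0, 0.8]
grip_width: 0.0849
```

```bash
python3 go2.py pod 0 .012 .004 15
```

```text
t 3.8 local [0.0029 0.0141 0.0105] toolz [ 0.0062  0.2613 -0.9652] tooly [1.     0.0008 0.0066] F [ 0.5843 -0.0337  0.814 ] w 0.0849
[-0.0037 -0.0029  0.0057  0.0062 -0.0026  0.0025] world [0.6038 0.3556 0.004 ]
```

>>> {"name": "send_rows", "arguments": {"deltas": [[0, 0, 0.004, 0, 0, 0, 0.085], [0, 0, 0.004, 0, 0, 0, 0.085], [0, 0, 0.004, 0, 0, 0, 0.085]]}}

```text
t: 4.05
ee_pos: [0.6061, 0.3596, 0.0062]
tool_rot: [-1.975, -2.176, -0.27]
wrist_force: [-0.7, 0.4, -0.3]
grip_width: 0.0848
```

```bash
python3 go2.py pod 0 .012 .004 15
```

```text
t 4.05 local [0.0026 0.0158 0.0062] toolz [ 0.0064  0.2614 -0.9652] tooly [1.     0.0015 0.007 ] F [-0.6182  0.4343 -0.3244] w 0.0848
[-0.0042 -0.0027  0.0011  0.0064 -0.0026  0.0033] world [0.6038 0.3556 0.004 ]
```

>>> {"name": "send_rows", "arguments": {"deltas": [[-0.004, -0.002, 0.001, 0.006, -0.002, 0.003, 0.085], [-0.004, -0.002, 0.001, 0.006, -0.002, 0.003, 0.07], [-0.004, -0.002, 0.001, 0.006, -0.002, 0.003, 0.04], [-0.004, -0.002, 0.001, 0.006, -0.002, 0.003, 0.04], [-0.004, -0.002, 0.001, 0.006, -0.002, 0.003, 0.04]], "force": 40}}

```text
t: 4.47
ee_pos: [0.6041, 0.3557, 0.0033]
tool_rot: [-1.976, -2.172, -0.26]
wrist_force: [-1.3, -2.8, 5.2]
grip_width: 0.0594
```

>>> {"name": "send_rows", "arguments": {"deltas": [[0, 0, 0, 0, 0, 0, 0.04], [0, 0, 0, 0, 0, 0, 0.04], [0, 0, 0, 0, 0, 0, 0.04]]}}

```text
t: 4.72
ee_pos: [0.604, 0.3557, 0.0033]
tool_rot: [-1.976, -2.172, -0.26]
wrist_force: [-0.9, -3.0, 4.3]
grip_width: 0.0592
```

```bash
python3 go2.py pod 0 .012 .004 15;  python3 - <<'E'
from h import *
cv2.imwrite("pics/w5.png",r.read_camera("wrist"))
E
```

```text
t 4.717 local [0.0003 0.012  0.0033] toolz [-0.0005  0.2591 -0.9658] tooly [ 1.      0.0003 -0.0005] F [-1.2063 -2.9154  4.3023] w 0.0592
[ 0.0002 -0.0003 -0.0007 -0.0005 -0.0003  0.0001] world [0.6038 0.3556 0.004 ]
```

View pics/w5.png

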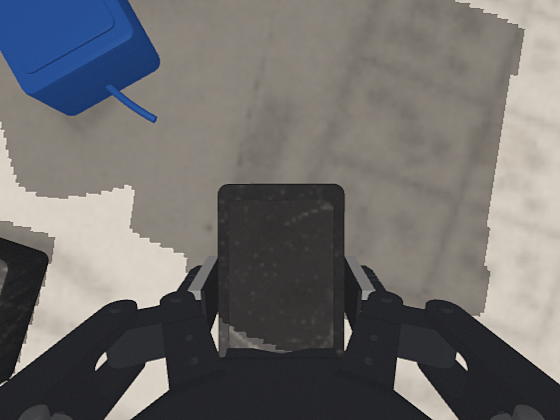

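>>> {"name": "send_rows", "arguments": {"deltas": [[0.003, 0, -0.01, 0, 0, 0, 0.04], [0.013, 0, -0.048, 0, 0, 0, 0.04], [0.02, 0, -0.075, 0, 0, 0, 0.04], [0.031, 0, -0.116, 0, 0, 0, 0.04], [0.031, 0, -0.116, 0, 0, 0, 0.04]]}}

```text
t: 5.18
ee_pos: [0.6075, 0.3572, 0.1312]
tool_rot: [-1.977, -2.175, -0.273]
wrist_force: [3.5, 1.6, -1.1]
grip_width: 0.0591
```

```bash
python3 go2.py pod 0 .012 .12 15;  python3 - <<'E'
from h import *
import pickle
s=r.sense();pickle.dump(s,open("w6.pkl","wb"))
cv2.imwrite("pics/w6.png",r.read_camera("wrist"));cv2.imwrite("pics/t6.png",r.read_camera("top"))
E
python3 go2.py fix 0 0 .1 15
python3 - <<'E'
import cv2
i=cv2.imread("pics/w6.png")[170:370,200:360]
cv2.imwrite("pics/w6c.png",cv2.convertScaleAbs(cv2.resize(i,None,fx=3,fy=3,interpolation=cv2.INTER_CUBIC),alpha=2,beta=10))
E
```

```text
t 5.183 local [0.0039 0.0131 0.1312] toolz [ 0.0082  0.2615 -0.9652] tooly [ 1.     -0.0002  0.0084] F [ 3.6529  1.2499 -1.082 ] w 0.0591
[-0.004  -0.0039  0.0105  0.0082 -0.0028  0.002 ] world [0.6038 0.3556 0.12  ]
t 5.283 local [0.1854 0.349  0.1257] toolz [ 0.0276  0.2586 -0.9656] tooly [ 0.9956 -0.0941  0.0032] F [-0.8852  0.0806 -3.4028] w 0.0592
[-0.3589 -0.1518 -0.0706  0.0276 -0.0011 -0.0902] world [ 0.4885 -0.0214  0.1   ]
```

View pics/w6c.png

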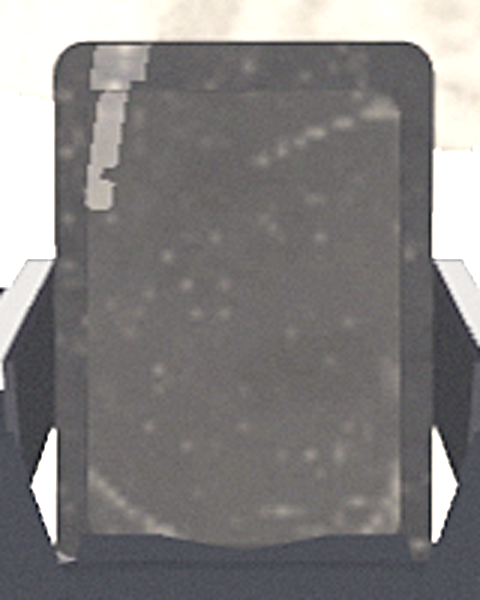

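Run:
```python
from h import *
c=r.get_calibration("wrist");Tc=c["tool_from_camera"]
# tool-> pod-local at w5: tcp (0,.012,.0033) nominal
a=np.radians(15.0);Rt=np.c_[[0,np.cos(a),np.sin(a)],[1,0,0],[0,np.sin(a),-np.cos(a)]]
T=np.eye(4);T[:3,:3]=Rt;T[:3,3]=[0.0003,.012,.0033];P=T@Tc
print(P[:3,3])
for y in(.050,.055,.060): print(y,[proj(c,P,[[x,y,z]]).round(1).tolist() for x,z in((-.03,.028),(.03,.028),(0,.024),(0,0))])
print(proj(c,P,[[-.03,-.03,.028],[.03,-.03,.028],[-.03,.012,.028],[.03,.012,.028]]))
print("far edge y at z .027:",unproj(c,P,[[281,184]],.027), unproj(c,P,[[219,260],[343,260]],.027))
```

```text
[-0.0002  0.0407  0.1596]
0.05 [[[214.7, 192.0]], [[347.7, 192.0]], [[281.2, 192.6]], [[281.1, 195.6]]]
0.055 [[[214.7, 180.9]], [[347.7, 180.9]], [[281.2, 181.8]], [[281.1, 186.5]]]
0.06 [[[214.6, 169.7]], [[347.8, 169.8]], [[281.2, 171.0]], [[281.1, 177.3]]]
[[215.1122 368.1646]
 [347.1341 368.2053]
 [214.8886 275.9879]
 [347.4326 276.0355]]
far edge y at z .027: [[-0.0001  0.0537  0.027 ]] [[-0.0283  0.0191  0.027 ]
 [ 0.0282  0.0191  0.027 ]]
```

The pod's pose in the gripper matches the nominal one: far edge at +53.7 mm plus about 1.5 mm of edge rounding. I carry it high over the fixture, above the bar.

```bash
python3 go2.py fix .10 .19 .24 15 0.01 0.02 .25 15 0 -.01 .11 15
```

```text
t 5.283 local [0.1854 0.349  0.1257] toolz [ 0.0276  0.2586 -0.9656] tooly [ 0.9956 -0.0941  0.0032] F [-0.8852  0.0806 -3.4028] w 0.0592
[-0.1309 -0.0697 -0.1539  0.0276 -0.0011 -0.0902] world [0.5511 0.184  0.24  ]
[-0.1616 -0.09   -0.0537  0.      0.      0.    ] world [0.4946 0.0001 0.25  ]
[-0.0652 -0.01    0.1275  0.      0.      0.    ] world [ 0.4904 -0.0312  0.11  ]
```

>>> {"name": "send_rows", "arguments": {"deltas": [[-0.01, -0.006, -0.035, 0.006, 0, -0.02, 0.04], [-0.04, -0.02, -0.07, 0.012, 0, -0.04, 0.04], [-0.07, -0.035, -0.1, 0.018, -0.001, -0.06, 0.04], [-0.1, -0.053, -0.13, 0.024, -0.001, -0.08, 0.04], [-0.131, -0.07, -0.154, 0.028, -0.001, -0.09, 0.04]]}}

```text
t: 5.7
ee_pos: [0.5536, 0.1955, 0.232]
tool_rot: [-1.864, -2.256, -0.238]
wrist_force: [1.9, -0.9, -1.6]
grip_width: 0.0593
```

>>> {"name": "send_rows", "arguments": {"deltas": [[-0.028, -0.014, -0.01, 0, 0, 0, 0.04], [-0.06, -0.033, -0.02, 0, 0, 0, 0.04], [-0.095, -0.052, -0.03, 0, 0, 0, 0.04], [-0.13, -0.072, -0.042, 0, 0, 0, 0.04], [-0.162, -0.09, -0.054, 0, 0, 0, 0.04]]}}

```text
t: 6.12
ee_pos: [0.4965, 0.0109, 0.2416]
tool_rot: [-1.866, -2.254, -0.238]
wrist_force: [2.1, 0.2, -1.7]
grip_width: 0.059
```

>>> {"name": "send_rows", "arguments": {"deltas": [[-0.012, -0.002, 0.02, 0, 0, 0, 0.04], [-0.03, -0.005, 0.054, 0, 0, 0, 0.04], [-0.048, -0.008, 0.09, 0, 0, 0, 0.04], [-0.065, -0.01, 0.127, 0, 0, 0, 0.04], [-0.065, -0.01, 0.127, 0, 0, 0, 0.04]]}}

```text
t: 6.53
ee_pos: [0.4889, -0.0191, 0.0968]
tool_rot: [-1.864, -2.246, -0.232]
wrist_force: [-2.1, 1.2, -2.6]
grip_width: 0.0591
```

>>> {"name": "send_rows", "arguments": {"deltas": [[0, 0, 0, 0, 0, 0, 0.04]]}}

```text
t: 6.62
ee_pos: [0.4916, -0.0186, 0.1017]
tool_rot: [-1.865, -2.25, -0.237]
wrist_force: [0.0, -0.9, -1.4]
grip_width: 0.0593
```

```bash
python3 go2.py fix 0 -.006 .04 15 0 -.006 .0265 15;  python3 - <<'E'
from h import *
import pickle
s=r.sense();pickle.dump(s,open("w7.pkl","wb"))
cv2.imwrite("pics/w7.png",r.read_camera("wrist"))
E
```

```text
t 6.617 local [0.0036 0.0022 0.1017] toolz [-0.0093  0.2612 -0.9652] tooly [ 1.     -0.0011 -0.0099] F [-0.1556 -0.8413 -1.3622] w 0.0593
[-0.024  -0.0029  0.0575 -0.0093 -0.0025 -0.0036] world [ 0.4896 -0.0273  0.04  ]
[-0.0035 -0.      0.013   0.      0.      0.    ] world [ 0.4896 -0.0273  0.0265]
```

View pics/w7.png

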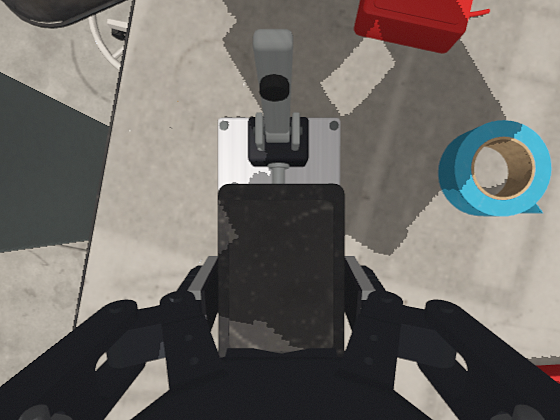

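The view shows the pod heading for the pin: pin at (279,172), block at (278,140), bar end at (273,38). I check the fixture model against this picture.

Run:
```python
from h import *
import pickle
s=pickle.load(open("w7.pkl","rb"));c,P=campose("wrist",s)
x=[.4885,-.0214,.1887]
def W(p,q):
    q=np.array(q);ca,sa=np.cos(p[2]),np.sin(p[2]);return np.c_[p[0]+ca*q[:,0]-sa*q[:,1],p[1]+sa*q[:,0]+ca*q[:,1],q[:,2]]
def box(x0,x1,y0,y1,z):return [[x0,y0,z],[x1,y0,z],[x1,y1,z],[x0,y1,z]]
i=cv2.imread("pics/w7.png")[20:200,190:370];i=cv2.resize(i,None,fx=3.3,fy=3.3,interpolation=cv2.INTER_CUBIC)
for b in (box(-.052,.052,-.054,.112,.012),box(-.023,.023,.069,.103,.041),box(-.005,.005,.046,.069,.028)):
    cv2.polylines(i,[((proj(c,P,W(x,b))-[190,20])*3.3).astype(int)],True,(0,0,255),1)
for th in (1.65,1.7,1.75,1.8):
    q=W(x,[[0,.088-.09*np.cos(th),.054+.09*np.sin(th)]])
    cv2.circle(i,tuple(((proj(c,P,q)[0]-[190,20])*3.3).astype(int).tolist()),3,(255,0,255),1)
cv2.imwrite("pics/w7o.png",i)
```

```text
(no output)
```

View pics/w7o.png

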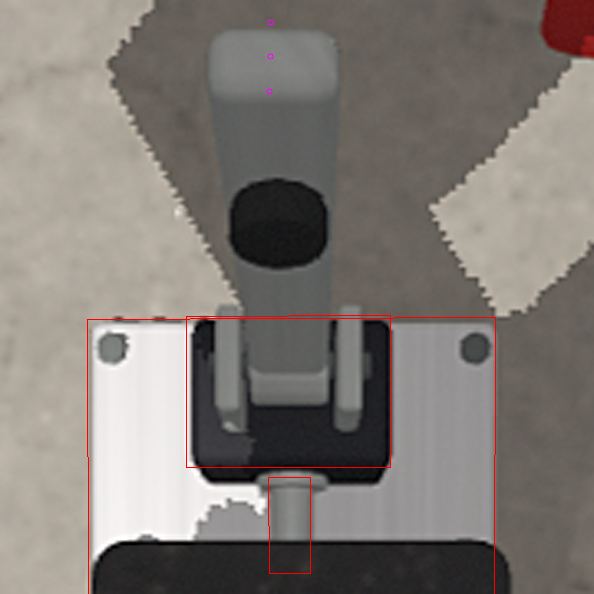

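>>> {"name": "send_rows", "arguments": {"deltas": [[-0.012, -0.001, 0.02, -0.004, -0.001, -0.002, 0.04], [-0.024, -0.003, 0.05, -0.009, -0.002, -0.004, 0.04], [-0.024, -0.003, 0.057, -0.009, -0.002, -0.004, 0.04], [-0.024, -0.003, 0.057, -0.009, -0.002, -0.004, 0.04], [-0.024, -0.003, 0.057, -0.009, -0.002, -0.004, 0.04]]}}

```text
t: 7.08
ee_pos: [0.4927, -0.0275, 0.0438]
tool_rot: [-1.868, -2.264, -0.251]
wrist_force: [0.6, -0.4, -1.0]
grip_width: 0.0592
```

```bash
python3 go2.py fix 0 -.006 .0255 15 0 .015 .0255 15
```

```text
t 7.083 local [ 0.003  -0.0068  0.0438] toolz [ 0.0055  0.2565 -0.9665] tooly [1.     0.0016 0.0061] F [ 0.5387 -0.5309 -0.9555] w 0.0592
[-0.004  -0.0031  0.0179  0.0055  0.0024  0.0031] world [ 0.4896 -0.0273  0.0255]
[0.0203 0.     0.0054 0.     0.     0.    ] world [ 0.4857 -0.0067  0.0255]
```

>>> {"name": "send_rows", "arguments": {"deltas": [[-0.002, -0.001, 0.006, 0.002, 0.001, 0.001, 0.04], [-0.004, -0.003, 0.012, 0.005, 0.002, 0.003, 0.04], [-0.004, -0.003, 0.017, 0.005, 0.002, 0.003, 0.04], [-0.004, -0.003, 0.017, 0.005, 0.002, 0.003, 0.04], [-0.004, -0.003, 0.017, 0.005, 0.002, 0.003, 0.04]]}}

```text
t: 7.5
ee_pos: [0.4889, -0.0279, 0.0246]
tool_rot: [-1.868, -2.257, -0.245]
wrist_force: [1.2, 0.7, -1.4]
grip_width: 0.059
```

>>> {"name": "send_rows", "arguments": {"deltas": [[0, 0, 0, 0, 0, 0, 0.04], [0, 0, 0, 0, 0, 0, 0.04]]}}

```text
t: 7.67
ee_pos: [0.4892, -0.0281, 0.0248]
tool_rot: [-1.868, -2.258, -0.245]
wrist_force: [-0.4, -0.6, -1.8]
grip_width: 0.0589
```

```bash
python3 go2.py fix 0 -.006 .0255 15 0 .015 .0255 15
```

```text
t 7.667 local [-0.0006 -0.0067  0.0248] toolz [ 0.      0.2583 -0.9661] tooly [ 1.     -0.0003 -0.    ] F [-0.506  -0.5308 -1.8377] w 0.0589
[ 0.0008  0.0006 -0.0005  0.      0.0005 -0.0003] world [ 0.4896 -0.0273  0.0255]
[0.0203 0.     0.0054 0.     0.     0.    ] world [ 0.4857 -0.0067  0.0255]
```

>>> {"name": "send_rows", "arguments": {"deltas": [[0.006, 0, 0.001, 0, 0, 0, 0.04], [0.011, 0, 0.0025, 0, 0, 0, 0.04], [0.016, 0, 0.004, 0, 0, 0, 0.04], [0.0215, 0, 0.005, 0, 0, 0, 0.04], [0.0215, 0, 0.005, 0, 0, 0, 0.04]]}}

```text
t: 8.08
ee_pos: [0.4846, -0.0053, 0.0255]
tool_rot: [-1.867, -2.258, -0.245]
wrist_force: [-1.5, -1.7, -1.5]
grip_width: 0.0587
```

>>> {"name": "send_rows", "arguments": {"deltas": [[0, 0, 0, 0, 0, 0, 0.04], [0, 0, 0, 0, 0, 0, 0.04]]}}

```text
t: 8.25
ee_pos: [0.4849, -0.0064, 0.0254]
tool_rot: [-1.867, -2.258, -0.245]
wrist_force: [0.3, -2.4, -1.2]
grip_width: 0.0597
```

```bash
python3 go2.py fix 0 .0155 .020 15 0 .0155 .0158 15;  python3 - <<'E'
from h import *
cv2.imwrite("pics/w8.png",r.read_camera("wrist"))
s=r.read_camera("scene")
cv2.imwrite("pics/s8.png",cv2.resize(s[180:290,260:400],None,fx=5,fy=5,interpolation=cv2.INTER_CUBIC))
E
```

```text
t 8.25 local [-0.0007  0.0154  0.0254] toolz [-0.0002  0.2583 -0.9661] tooly [ 1.      0.0001 -0.0002] F [-0.1687 -2.3954 -1.1629] w 0.0597
[-0.0014  0.0007  0.0053 -0.0002  0.0005  0.0001] world [ 0.4856 -0.0062  0.02  ]
[-0.0011 -0.      0.0041  0.      0.      0.    ] world [ 0.4856 -0.0062  0.0158]
```

View pics/w8.png

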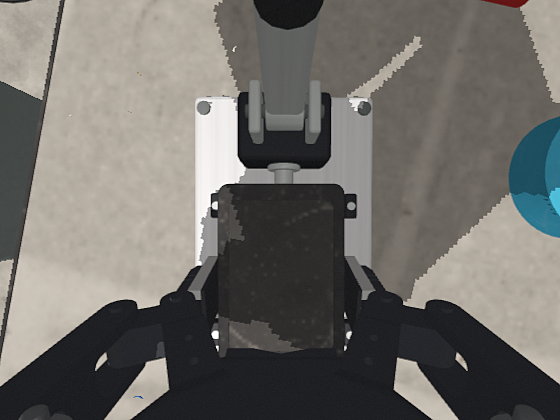

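View pics/s8.png

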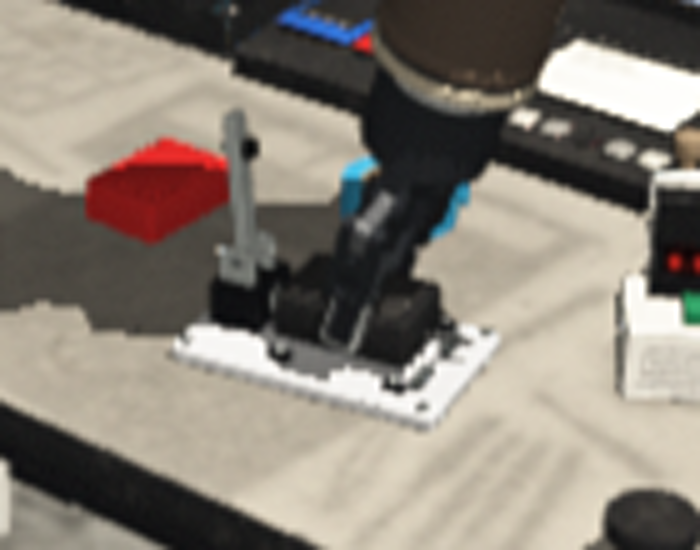

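The pod meets the pin (Fy went from -0.5 to -2.4 N) and is centred between the guides: guide screws at (214,206) and (351,206), pod columns 219–343. I lower it.

>>> {"name": "send_rows", "arguments": {"deltas": [[-0.001, 0.0005, 0.003, 0, 0, 0, 0.04], [-0.002, 0.0005, 0.006, 0, 0, 0, 0.04], [-0.0025, 0.0005, 0.009, 0, 0, 0, 0.04], [-0.0025, 0.0005, 0.009, 0, 0, 0, 0.04], [-0.0025, 0.0005, 0.009, 0, 0, 0, 0.04]]}}

```text
t: 8.77
ee_pos: [0.4854, -0.0064, 0.0158]
tool_rot: [-1.868, -2.257, -0.245]
wrist_force: [0.6, -2.3, -3.0]
grip_width: 0.0592
```

```bash
python3 go2.py fix 0 .012 .0155 15
```

```text
t 8.767 local [-0.0003  0.0153  0.0158] toolz [-0.0005  0.2585 -0.966 ] tooly [ 1.     -0.0004 -0.0006] F [ 0.192  -2.409  -3.0429] w 0.0592
[-0.0033  0.0003 -0.0006 -0.0005  0.0003 -0.0006] world [ 0.4862 -0.0096  0.0155]
```

>>> {"name": "send_rows", "arguments": {"deltas": [[-0.0012, 0, 0, 0, 0, 0, 0.04], [-0.0025, 0, 0, 0, 0, 0, 0.04], [-0.0036, 0, 0, 0, 0, 0, 0.04], [-0.0036, 0, 0, 0, 0, 0, 0.04]]}}

```text
t: 9.1
ee_pos: [0.4859, -0.0095, 0.0153]
tool_rot: [-1.868, -2.256, -0.246]
wrist_force: [0.9, 3.4, 1.1]
grip_width: 0.0595
```

>>> {"name": "send_rows", "arguments": {"deltas": [[0, 0, 0.0006, 0, 0, 0, 0.04], [0, 0, 0.0012, 0, 0, 0, 0.04], [0, 0, 0.0012, 0, 0, 0, 0.04]]}}

```text
t: 9.35
ee_pos: [0.486, -0.0095, 0.0152]
tool_rot: [-1.868, -2.258, -0.246]
wrist_force: [-6.4, -5.3, 31.8]
grip_width: 0.0593
```

```bash
python3 go2.py fix 0 .012 .0155 15
```

```text
t 9.35 local [-0.0002  0.0121  0.0152] toolz [ 0.0005  0.2589 -0.9659] tooly [ 1.     -0.0003  0.0004] F [-7.3329 -4.0153 31.7579] w 0.0593
[-0.0001  0.0002 -0.0003  0.0005 -0.0001 -0.0002] world [ 0.4862 -0.0096  0.0155]
```

On the floor, pressing with 32 N. I ease off, then release.

>>> {"name": "send_rows", "arguments": {"deltas": [[0, 0, -0.001, 0, 0, 0, 0.04], [0, 0, -0.001, 0, 0, 0, 0.04]], "force": 20}}

```text
t: 9.52
ee_pos: [0.4859, -0.0095, 0.0153]
tool_rot: [-1.868, -2.257, -0.246]
wrist_force: [0.1, 2.5, 8.2]
grip_width: 0.0591
```

>>> {"name": "send_rows", "arguments": {"deltas": [[0, 0, 0, 0, 0, 0, 0.062], [0, 0, 0, 0, 0, 0, 0.066], [0, 0, 0, 0, 0, 0, 0.072], [0, 0, 0, 0, 0, 0, 0.078], [0, 0, 0, 0, 0, 0, 0.082]]}}

```text
t: 9.93
ee_pos: [0.4861, -0.0098, 0.0148]
tool_rot: [-1.868, -2.258, -0.245]
wrist_force: [0.4, -0.2, 0.1]
grip_width: 0.0821
```

```bash
python3 go2.py fix 0 .012 .0155 15
python3 - <<'E'
from h import *
import pickle
s=r.sense();pickle.dump(s,open("w9.pkl","wb"))
cv2.imwrite("pics/w9.png",r.read_camera("wrist"))
E
```

```text
t 9.933 local [-0.0002  0.0119  0.0148] toolz [-0.0002  0.2583 -0.9661] tooly [ 1.     -0.0002 -0.0003] F [ 0.3144 -0.2563  0.0679] w 0.0821
[ 0.0003  0.0002 -0.0006 -0.0002  0.0005 -0.0003] world [ 0.4862 -0.0096  0.0155]
```

View pics/w9.png

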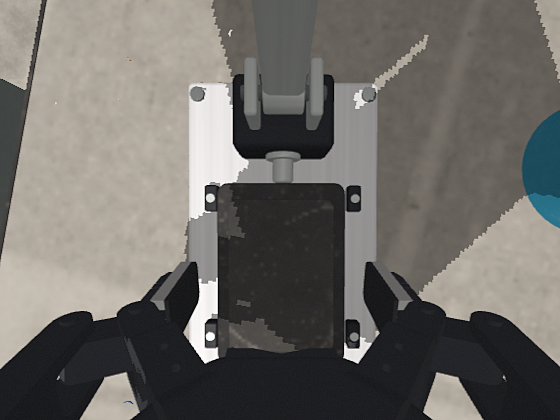

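Released: the pod sits between all four guides, at (281,270). I retract straight up and check from above.

>>> {"name": "send_rows", "arguments": {"deltas": [[0.006, 0, -0.024, 0, 0, 0, 0.085], [0.015, 0, -0.058, 0, 0, 0, 0.085], [0.025, 0, -0.095, 0, 0, 0, 0.085], [0.035, 0, -0.133, 0, 0, 0, 0.085], [0.045, 0, -0.17, 0, 0, 0, 0.085]]}}

```text
t: 10.4
ee_pos: [0.4856, -0.0103, 0.1926]
tool_rot: [-1.868, -2.257, -0.244]
wrist_force: [1.1, -0.8, 0.9]
grip_width: 0.0849
```

>>> {"name": "send_rows", "arguments": {"deltas": [[0.004, 0, -0.037, 0, -0.12, 0, 0.085], [0.0, 0, -0.05, 0, -0.24, 0, 0.085], [0.0, 0, -0.05, 0, -0.262, 0, 0.085], [0, 0, -0.05, 0, -0.262, 0, 0.085]]}}

```text
t: 10.73
ee_pos: [0.4889, -0.0218, 0.2406]
tool_rot: [1.997, 2.42, 0.0]
wrist_force: [-0.2, 0.6, -0.1]
grip_width: 0.0851
```

```bash
python3 go2.py fix 0 .012 .0155 15
python3 - <<'E'
from h import *
import pickle
s=r.sense();pickle.dump(s,open("w10.pkl","wb"))
i=r.read_camera("wrist");cv2.imwrite("pics/w10.png",i)
c,P=campose("wrist",s)
x=[.4885,-.0214,.1887]
def W(p,q):
    q=np.array(q);ca,sa=np.cos(p[2]),np.sin(p[2]);return np.c_[p[0]+ca*q[:,0]-sa*q[:,1],p[1]+sa*q[:,0]+ca*q[:,1],q[:,2]]
def box(x0,x1,y0,y1,z):return [[x0,y0,z],[x1,y0,z],[x1,y1,z],[x0,y1,z]]
ctr=proj(c,P,W(x,[[0,.03,.02]]))[0];print(ctr)
u0=(ctr-[90,90]).clip(0).astype(int)
i=i[u0[1]:u0[1]+180,u0[0]:u0[0]+180];i=cv2.resize(i,None,fx=3.3,fy=3.3,interpolation=cv2.INTER_CUBIC)
cv2.imwrite("pics/w10r.png",i)
for b in (box(-.052,.052,-.054,.112,.012),box(-.03,.03,-.03,.055,.040),box(-.005,.005,.055,.069,.028),[[0,-.03,.022],[0,-.055,.022]]):
    cv2.polylines(i,[((proj(c,P,W(x,b))-u0)*3.3).astype(int)],True,(0,0,255),1)
cv2.imwrite("pics/w10o.png",i)
E
```

```text
t 10.733 local [ 0.0003 -0.0005  0.2406] toolz [ 0.0026 -0.0029 -1.    ] tooly [1.     0.0021 0.0025] F [-0.0685  0.6739 -0.1371] w 0.0851
[ 0.0131 -0.0009  0.225   0.0023  0.2647  0.0025] world [ 0.4862 -0.0096  0.0155]
[280.5983 165.3063]
```

View pics/w10o.png

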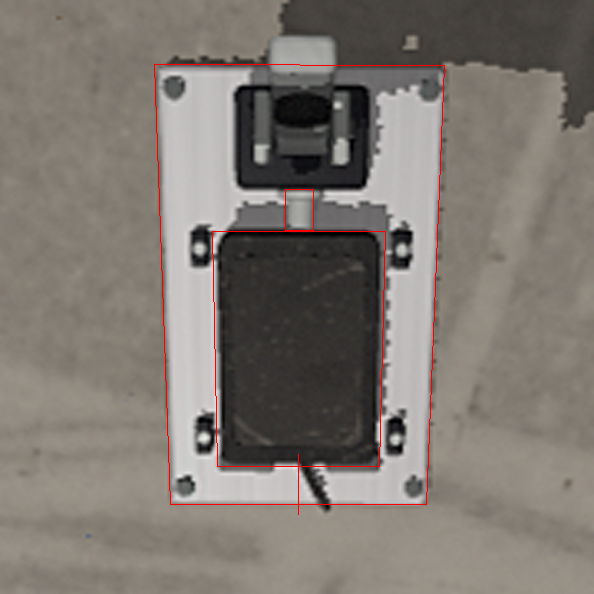

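```bash
python3 - <<'E'
from h import *
import pickle
s=pickle.load(open("w10.pkl","rb"));c,P=campose("wrist",s)
x=[.4885,-.0214,.1887]
def W(p,q):
    q=np.array(q);ca,sa=np.cos(p[2]),np.sin(p[2]);return np.c_[p[0]+ca*q[:,0]-sa*q[:,1],p[1]+sa*q[:,0]+ca*q[:,1],q[:,2]]
def box(x0,x1,y0,y1,z):return [[x0,y0,z],[x1,y0,z],[x1,y1,z],[x0,y1,z]]
u0=np.array([245,195])
i=cv2.imread("pics/w10.png")[195:250,245:325];i=cv2.convertScaleAbs(cv2.resize(i,None,fx=9,fy=9,interpolation=cv2.INTER_CUBIC),alpha=1.5)
j=i.copy()
for b in (box(-.032,-.01,-.038,-.03,.019),box(.01,.032,-.038,-.03,.019)):
    cv2.polylines(j,[((proj(c,P,W(x,b))-u0+.44)*9).astype(int)],True,(0,0,255),1)
cv2.imwrite("pics/w10z.png",np.vstack([i,j])[:, :][:990])
E
python3 -c "
import cv2
i=cv2.imread('pics/w10z.png');cv2.imwrite('pics/w10y.png',cv2.resize(i,None,fx=.6,fy=.6))"
```

```text
(no output)
```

View pics/w10y.png

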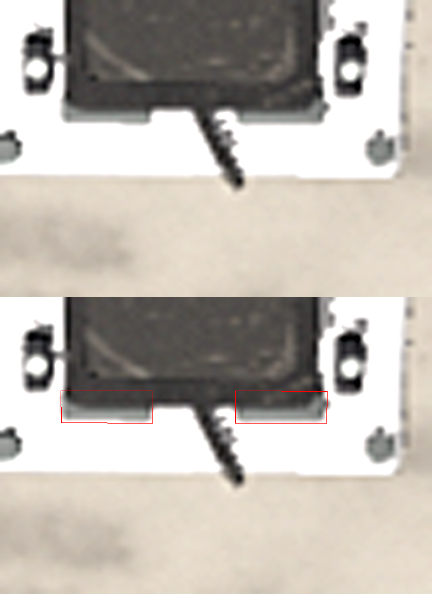

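Seated: both stop halves show just beyond the lead end, the lead goes through the notch, and the pin touches the far face. Next is the bar: I close the fingers, go over and behind it, then sweep it down.

```bash
python3 go2.py fix 0 .135 .23 0 0 .135 .123 0
```

```text
t 10.783 local [-0.0002 -0.0005  0.2395] toolz [ 0.0005 -0.0001 -1.    ] tooly [1.     0.0018 0.0005] F [-0.2168  0.835   0.1219] w 0.085
[0.1355 0.0004 0.0095 0.0005 0.0001 0.0018] world [0.4632 0.1112 0.23  ]
[0.    0.    0.107 0.    0.    0.   ] world [0.4632 0.1112 0.123 ]
```

>>> {"name": "send_rows", "arguments": {"deltas": [[0.035, 0, 0, 0, 0, 0.002, 0.04], [0.07, 0, 0, 0, 0, 0.002, 0.0], [0.105, 0, 0, 0, 0, 0.002, 0.0], [0.136, 0, 0.005, 0, 0, 0.002, 0.0], [0.136, 0, 0.009, 0, 0, 0.002, 0.0]]}}

```text
t: 11.2
ee_pos: [0.4617, 0.1142, 0.2288]
tool_rot: [-2.001, -2.417, 0.001]
wrist_force: [-0.1, -1.2, -0.1]
grip_width: 0.0251
```

>>> {"name": "send_rows", "arguments": {"deltas": [[0, 0, 0, 0, 0, 0, 0], [0, 0, 0, 0, 0, 0, 0], [0, 0, 0, 0, 0, 0, 0]]}}

```text
t: 11.45
ee_pos: [0.4633, 0.1097, 0.2296]
tool_rot: [-2.006, -2.417, 0.002]
wrist_force: [0.3, 0.4, 0.4]
grip_width: 0.0004
```

```bash
python3 go2.py fix 0 .135 .123 0;python3 - <<'E'
from h import *
cv2.imwrite("pics/w11.png",r.read_camera("wrist"))
s=r.read_camera("scene")
cv2.imwrite("pics/s11.png",cv2.resize(s[160:280,260:400],None,fx=5,fy=5,interpolation=cv2.INTER_CUBIC))
E
```

```text
t 11.45 local [-0.0002  0.1335  0.2296] toolz [-0.0014 -0.0002 -1.    ] tooly [ 1.     -0.0036 -0.0014] F [0.4203 0.3743 0.4046] w 0.0004
[ 0.0015  0.0003  0.1066 -0.0014  0.0002 -0.0036] world [0.4632 0.1112 0.123 ]
```

View pics/s11.png

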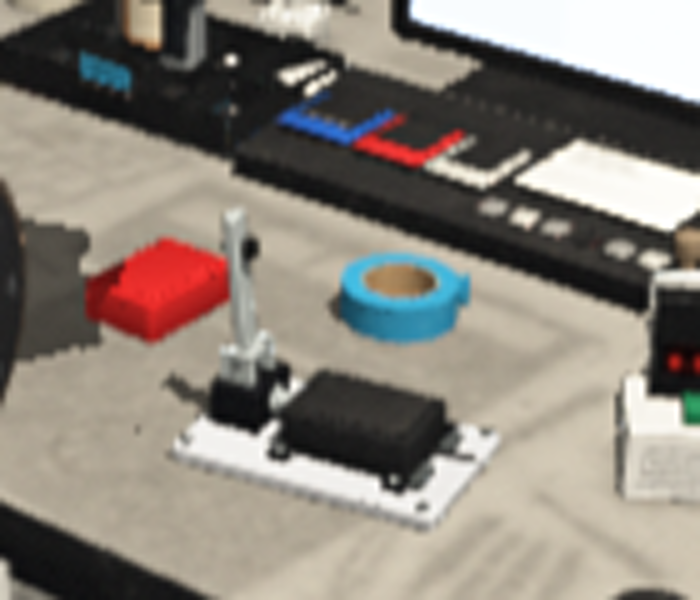

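View pics/w11.png

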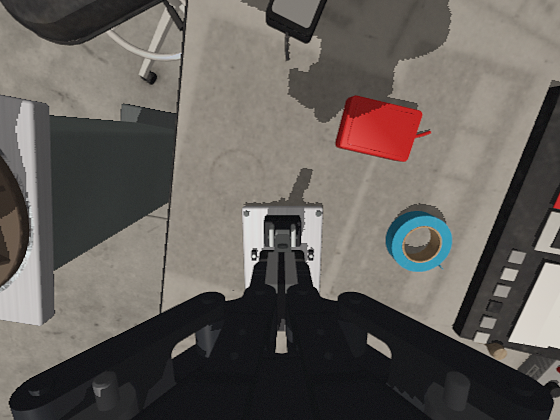

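Scene view: the pod (365,420) lies flat in the fixture and the bar is upright at (237,290). I lower the closed fingers behind the bar.

>>> {"name": "send_rows", "arguments": {"deltas": [[0.001, 0, 0.035, -0.001, 0, -0.003, 0], [0.001, 0, 0.07, -0.001, 0, -0.003, 0], [0.001, 0, 0.107, -0.001, 0, -0.003, 0], [0.001, 0, 0.107, -0.001, 0, -0.003, 0], [0.001, 0, 0.107, -0.001, 0, -0.003, 0]]}}

```text
t: 11.97
ee_pos: [0.462, 0.1108, 0.1224]
tool_rot: [-2.002, -2.419, 0.004]
wrist_force: [1.0, -0.5, 0.2]
grip_width: 0.0003
```

```bash
python3 go2.py fix 0 .112 .123 0  0 .078 .121 0  0 .0534 .1073 0  0 .0398 .0915 0  0 .0323 .0757 0 0 .029 .063 0
```

```text
t 11.967 local [-0.0012  0.1349  0.1224] toolz [-0.0031 -0.0005 -1.    ] tooly [ 1.     -0.0004 -0.0031] F [ 0.8322 -0.7087  0.2403] w 0.0003
[-0.0229  0.0012 -0.0006 -0.0031  0.0005 -0.0004] world [0.4675 0.0886 0.123 ]
[-0.034  0.     0.002  0.     0.     0.   ] world [0.4739 0.0552 0.121 ]
[-0.0246 -0.      0.0137  0.      0.      0.    ] world [0.4785 0.0311 0.1073]
[-0.0136 -0.      0.0158  0.      0.      0.    ] world [0.481  0.0177 0.0915]
[-0.0075  0.      0.0158  0.      0.      0.    ] world [0.4824 0.0103 0.0757]
[-0.0033 -0.      0.0127  0.      0.      0.    ] world [0.4831 0.0071 0.063 ]
```

Sweep, slowly: first to θ ≈ 1.2, then on.

>>> {"name": "send_rows", "arguments": {"deltas": [[-0.012, 0.001, 0, -0.003, 0, 0, 0], [-0.023, 0.001, 0, -0.003, 0, 0, 0], [-0.034, 0.001, 0, -0.003, 0, 0, 0], [-0.046, 0.001, 0.001, -0.003, 0, 0, 0], [-0.057, 0.001, 0.002, -0.003, 0, 0, 0]]}}

```text
t: 12.38
ee_pos: [0.4757, 0.0546, 0.1225]
tool_rot: [1.999, 2.417, 0.006]
wrist_force: [-0.3, 0.9, -0.1]
grip_width: 0.0001
```

```bash
python3 go2.py fix 0 .078 .121 0;python3 - <<'E'
from h import *
s=r.read_camera("scene")
cv2.imwrite("pics/s12.png",cv2.resize(s[140:280,240:400],None,fx=4.5,fy=4.5,interpolation=cv2.INTER_CUBIC))
E
```

```text
t 12.383 local [0.0017 0.0771 0.1225] toolz [ 0.006  -0.0009 -1.    ] tooly [1.     0.0002 0.006 ] F [-0.0948  0.9142 -0.135 ] w 0.0001
[ 0.0009 -0.0017  0.0015  0.006   0.0009  0.0002] world [0.4739 0.0552 0.121 ]
```

View pics/s12.png

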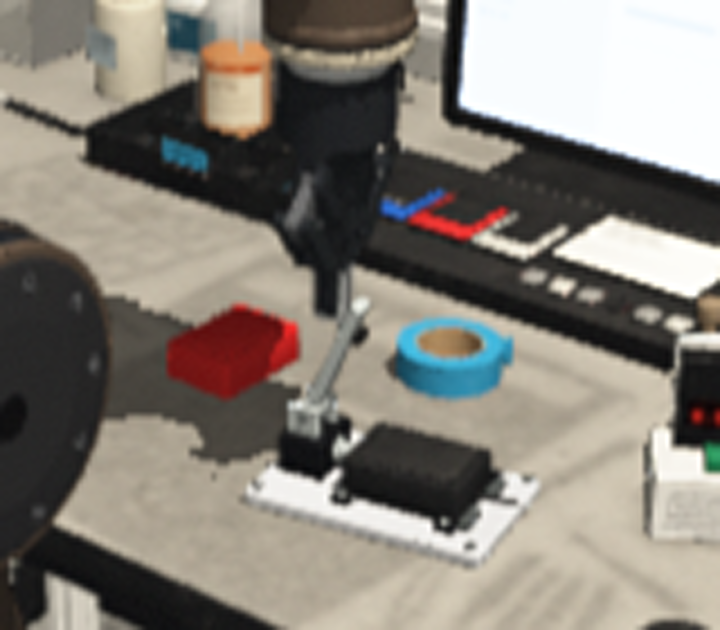

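The bar is swinging toward the pod, contact at (345,310). I carry on along the arc.

>>> {"name": "send_rows", "arguments": {"deltas": [[-0.012, -0.0015, 0.006, 0.006, 0, 0, 0], [-0.024, -0.0015, 0.014, 0.006, 0, 0, 0], [-0.032, -0.0015, 0.022, 0.006, 0, 0, 0], [-0.038, -0.0015, 0.03, 0.006, 0, 0, 0], [-0.042, -0.0015, 0.038, 0.006, 0, 0, 0]]}}

```text
t: 12.85
ee_pos: [0.4812, 0.0134, 0.082]
tool_rot: [-2.001, -2.42, 0.004]
wrist_force: [-0.4, -0.4, 0.7]
grip_width: 0.0001
```

```bash
python3 go2.py fix 0 .0323 .0757 0 0 .029 .065 0
```

```text
t 12.85 local [-0.0006  0.0356  0.082 ] toolz [-0.0028 -0.0006 -1.    ] tooly [ 1.      0.     -0.0028] F [-0.5135 -0.3563  0.6835] w 0.0001
[-0.0032  0.0007  0.0063 -0.0028  0.0006  0.    ] world [0.4824 0.0103 0.0757]
[-0.0033 -0.      0.0107  0.      0.      0.    ] world [0.4831 0.0071 0.065 ]
```

>>> {"name": "send_rows", "arguments": {"deltas": [[-0.002, 0.0005, 0.005, -0.002, 0, 0, 0], [-0.004, 0.0005, 0.01, -0.002, 0, 0, 0], [-0.006, 0.0005, 0.015, -0.002, 0, 0, 0], [-0.006, 0.0005, 0.017, -0.002, 0, 0, 0], [-0.006, 0.0005, 0.017, -0.002, 0, 0, 0]]}}

```text
t: 13.27
ee_pos: [0.4826, 0.0087, 0.0656]
tool_rot: [-2.001, -2.421, 0.002]
wrist_force: [-0.0, -0.1, 0.7]
grip_width: 0.0
```

```bash
python3 go2.py fix 0 .029 .059 0
```

```text
t 13.267 local [-0.0002  0.0306  0.0656] toolz [-0.0009 -0.0004 -1.    ] tooly [ 1.      0.0008 -0.0009] F [-0.0591 -0.1225  0.7352] w 0.0
[-0.0016  0.0002  0.0066 -0.0009  0.0004  0.0008] world [0.4831 0.0071 0.059 ]
```

>>> {"name": "send_rows", "arguments": {"deltas": [[-0.001, 0, 0.0025, 0, 0, 0, 0], [-0.0015, 0, 0.005, 0, 0, 0, 0], [-0.0015, 0, 0.0065, 0, 0, 0, 0], [-0.0015, 0, 0.0065, 0, 0, 0, 0]]}}

```text
t: 13.6
ee_pos: [0.4831, 0.0071, 0.0594]
tool_rot: [2.001, 2.421, -0.001]
wrist_force: [-0.4, 0.2, -0.8]
grip_width: 0.0001
```

>>> {"name": "send_rows", "arguments": {"deltas": [[0, 0, 0, 0, 0, 0, 0], [0, 0, 0, 0, 0, 0, 0]]}}

```text
t: 13.77
ee_pos: [0.4831, 0.007, 0.0597]
tool_rot: [2.001, 2.421, -0.001]
wrist_force: [0.8, 0.1, 1.2]
grip_width: 0.0003
```

```bash
python3 go2.py fix 0 .029 .059 0
```

```text
t 13.767 local [0.0001 0.0289 0.0597] toolz [-0.0001 -0.0007 -1.    ] tooly [ 1.      0.0007 -0.0001] F [ 0.8015 -0.0388  1.1855] w 0.0003
[ 0.0001 -0.0001  0.0007 -0.0001  0.0007  0.0007] world [0.4831 0.0071 0.059 ]
```

>>> {"name": "send_rows", "arguments": {"deltas": [[0, 0, 0.0006, 0, 0, 0, 0], [0, 0, 0.0012, 0, 0, 0, 0], [0, 0, 0.0012, 0, 0, 0, 0]]}}

```text
t: 14.02
ee_pos: [0.4832, 0.007, 0.0584]
tool_rot: [2.001, 2.421, -0.001]
wrist_force: [-0.3, -0.7, 3.9]
grip_width: -0.0003
```

```bash
python3 go2.py fix 0 .029 .2 0
```

```text
t 14.017 local [0.0001 0.0289 0.0584] toolz [-0.     -0.0007 -1.    ] tooly [ 1.      0.0007 -0.    ] F [-0.436  -0.5952  3.8512] w -0.0003
[ 0.     -0.0001 -0.1416 -0.      0.0007  0.0007] world [0.4831 0.0071 0.2   ]
```

Contact at the shut height (58.4 mm, 3.9 N). I lift away and inspect.

>>> {"name": "send_rows", "arguments": {"deltas": [[0, 0, -0.01, 0, 0, 0, 0], [0, 0, -0.045, 0, 0, 0, 0], [0, 0, -0.085, 0, 0, 0, 0], [-0.02, 0, -0.125, 0, 0, 0, 0], [-0.04, 0, -0.165, 0, 0, 0, 0]]}}

```text
t: 14.43
ee_pos: [0.4895, -0.0293, 0.2206]
tool_rot: [1.999, 2.423, -0.001]
wrist_force: [2.2, -0.0, -0.8]
grip_width: 0.0002
```

>>> {"name": "send_rows", "arguments": {"deltas": [[-0.02, 0, -0.01, 0, 0, 0, 0], [-0.02, 0, -0.01, 0, 0, 0, 0], [-0.02, 0, -0.01, 0, 0, 0, 0]]}}

```text
t: 14.68
ee_pos: [0.4942, -0.0498, 0.2291]
tool_rot: [2.002, 2.418, 0.001]
wrist_force: [-0.3, -0.1, 0.1]
grip_width: 0.0001
```

```bash
python3 go2.py fix 0 -.03 .24 0
python3 - <<'E'
from h import *
s=r.sense();i=r.read_camera("wrist")
c,P=campose("wrist",s)
x=[.4885,-.0214,.1887]
def W(p,q):
    q=np.array(q);ca,sa=np.cos(p[2]),np.sin(p[2]);return np.c_[p[0]+ca*q[:,0]-sa*q[:,1],p[1]+sa*q[:,0]+ca*q[:,1],q[:,2]]
def box(x0,x1,y0,y1,z):return [[x0,y0,z],[x1,y0,z],[x1,y1,z],[x0,y1,z]]
u0=(proj(c,P,W(x,[[0,.03,.02]]))[0]-[90,90]).clip(0).astype(int)
i=i[u0[1]:u0[1]+180,u0[0]:u0[0]+180];i=cv2.resize(i,None,fx=3.3,fy=3.3,interpolation=cv2.INTER_CUBIC)
for b in (box(-.052,.052,-.054,.112,.012),box(-.03,.03,-.03,.055,.040),box(-.008,.008,-.002,.088,.0585)):
    cv2.polylines(i,[((proj(c,P,W(x,b))-u0)*3.3).astype(int)],True,(0,0,255),1)
cv2.imwrite("pics/w13.png",i)
s=r.read_camera("scene")
cv2.imwrite("pics/s13.png",cv2.resize(s[160:280,260:400],None,fx=5,fy=5,interpolation=cv2.INTER_CUBIC))
E
```

```text
t 14.683 local [ 0.0003 -0.0289  0.2291] toolz [ 0.0017 -0.0013 -1.    ] tooly [ 1.     -0.001   0.0017] F [-0.3079 -0.0651  0.0892] w 0.0001
[-0.0011 -0.0002 -0.0109  0.0017  0.0013 -0.001 ] world [ 0.4941 -0.0509  0.24  ]
```

View pics/w13.png

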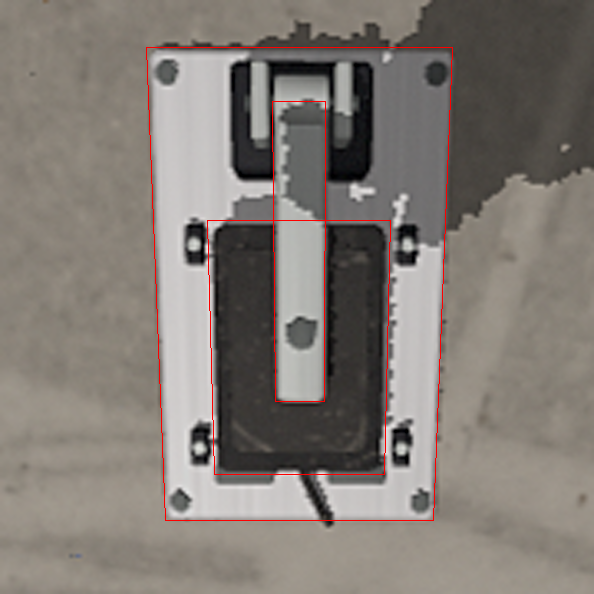

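View pics/s13.png

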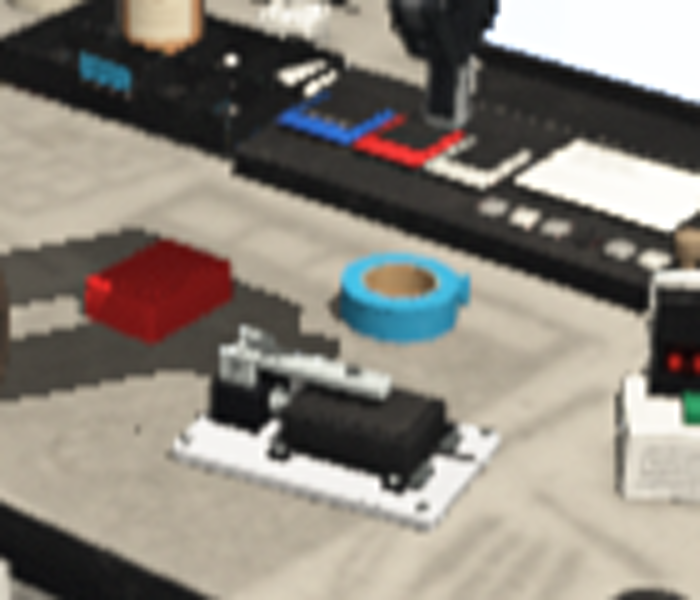

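The bar's outline, end at (300,402), matches the shut model. The pod is still seated with its lead in the notch at (310,490), and the robot touches nothing. I hand in.

Run:
```python
from rig import r
print(r.hand_in(), r.sense()["t"], r.sense()["wrist_force"])
```

```text
the job is handed in; nothing more can be done
the job is handed in; nothing more can be done
```

The larger pod is in the test fixture with the hold-down bar shut over it, and I handed the job in at about 14.8 s of the 51 s allowed.

**What I did:** I gripped the plain black pod across its width and carried it over the upright bar. I pushed the pin in with the pod about 10 mm above the nest floor, lowered it behind the end stop and let go. With the fingers closed, I then swept the bar down until it stopped.

**Last checks:**
- **Pod:** the wrist and scene pictures show it flat between the four guides, up against the stop. Its lead runs out through the notch and the pin rests on its far end.
- **Bar:** its outline matched the shut position. I felt contact with the fingertips at 58.4 mm, against the 58.5 mm stated for a shut bar.
- **Robot:** the arm was clear of everything, with almost no force on the wrist.
- **Other items:** I never touched the smaller pod, the tape roll or the jar. I did not measure their final positions.

**Not fully as expected:**
- I had no direct reading of the pin or bar joints, so those two rest on the pictures and the contact height.
- The lead looks bent about 25° to one side, though it still passes through the notch.
- While lowering the pod I briefly pressed it onto the nest floor with about 32 N before easing off and releasing it.

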